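# Free the torch from its clamp stand and hold it shining down the engine bore

## Robot

A 6-joint arm with a two-finger parallel gripper is mounted at the origin on the work surface. World frame = base frame: x ahead of the robot, y to its left, z up, the work surface at z = 0. Lengths are in mm, angles in rad, forces in N, time in s.
With the tool pointing down it reaches from about 375 to 825 mm from the base axis. Payload 5.5 kg.
Tool frame: the origin (TCP) lies on the centre line of the jaws, within the pads' length; the fingertips stand 19 mm ahead of it and the grasp point (between the pads) is the TCP; z points along the fingers, y is the direction in which the jaws open and shut (so a half turn about z gives the same grasp; the last joint's range is limited). The gripper opens to 85 mm and grips with 20 to 120 N. Pads are 22 mm wide; open, the fingers measure 114 mm over their backs; the gripper's body (76 mm by 85 mm) begins 54 mm behind the grasp point. The pads swing forward as they close: fully open they stand 13 mm farther back than shut.
Start: joints at [1.27, 0.314, -0.047, 1.21, 0, 1.571], TCP at [177.767, 573.056, 250.299] pointing down, gripper open.
Joint ranges: [-2.67, 2.67], [-0.69, 1.73], [-1.03, 1.25], [-2.08, 2.16], [-1.42, 1.45], [-3.14, 3.14]. Speed limits (rad/s): [2.39, 2.39, 3.01, 3.14, 3.14, 3.14].

## Interface

Orientations are given as a unit quaternion [w, x, y, z].
In Python, from station import arm gives the robot as it stands.
- The arm moves only by the tool servo_tool, never from a script. Its argument "targets" is a list of rows, each an object of numbers: "tx", "ty", "tz": the shift along the tool's x, y, z in mm; "wx", "wy", "wz": the turn, a rotation vector about the tool's x, y, z in rad; "gripper": the opening, from 0 (shut) to 1 (fully open). A call has 1 to 10 rows; each row shifts and turns the commanded pose from where the row before left it, along the tool's axes as they then stand; what a row does not reach is not made up. A row lasts 1/12 s, in which the tool goes at most 41.7 mm and 7.16 degrees, less where a joint would pass 70% of its speed; a pose out of reach is approached as far as the arm can. A call is refused whole if a number of a shift passes 41.7 or a number of a turn 0.125, either way. A call with a gripper value outside its range is refused whole. The fingers move at their own pace and stop on an object; the grip force is fixed at half the most. Time passes only in rows, so rows that do not move let the fingers close. It gives the time, the measured TCP pose, the force and the opening at its end, in the units of the state.
- arm.observe(): the state, without advancing time (a new reading comes with each control period).
- arm.grab_frame(name): name is "scene" or "top"; returns a dict with "pixels" (480x640x3 uint8, blue, green, red), "range_z" (480x640 float32, mm along the optical axis (not along the pixel's ray), 0 where there is no reading), "vertical_fov" (degrees; the focal length in pixels is half the picture's height over the tangent of half this angle, whatever the lens; pixels are square), "cx", "cy" (the principal point, pixels), "origin" and "orientation" of the camera in the world. Camera axes: x right, y down, z forward; pixel columns grow to the right and rows downward; lengths in mm; the calibration is good to about 2 mm. A picture is of the moment at which its call begins.
- arm.job_done(): hands the job in, once; it reports no verdict.
Trained networks look in a picture, given as the dict that the camera call returned (one of the last four; its "shot" number tells which), for a name from the list of things; names that differ only in an ending like _2 or _b are one class to them, and where a whole thing is asked for, a point or a joint stands for the part that bears it (a point fixed in the world has none). Each returns a list of dicts, best first, with "conf" (0 to 1); they miss things now and then, are a little off and sometimes report something else, mostly with a low value. They report only what shows in the picture. A call takes as long as a camera call. They do not tell look-alikes from the thing itself.
- arm.recognise(label, picture): "rect" ([left, top, right, bottom] in pixels, round what is visible of it).
- arm.outline_of(label, picture): "mask" (480x640 bool, what is visible of it) and "rect" ([left, top, right, bottom] in pixels, round what is visible of it).
The state is a dict: "time_s": time; "joints": joint angles; "joint_vel": joint speeds; "effort": joint torques, N m; "tool_pos": TCP position; "orientation": TCP orientation; "wrist_force": force on the tool from outside, world axes, zero at the start; "moment": the same for the moment, N m; "grip_width": opening from 0.0 (shut) to 1.0 (fully open).
Only numpy, scipy, OpenCV 4.12 (cv2) and the standard library are available. Lean on these libraries where they do the work, as an engineer would, in place of code of your own. Each camera call takes 0.05 s, during which the arm holds its last target. There are 200 camera calls.

## Task

I want to look for score marks in the engine cylinder on the bench, so hold the light for me: loosen the red wing knob of the torch stand (anticlockwise, a good quarter turn), draw the yellow torch backwards, tail first, out of its clamp, and turn it lens down. Finish holding it still in the gripper, pointing straight down over the middle of the bore with the lens about 6 cm above the mouth; the job ends while you are holding it. Do not pull the torch before the clamp is loose, do not let it touch the cylinder, and leave the cylinder and the other things on the bench where they are.

Things in the scene. Friction and masses are not known exactly. Their poses are not given: they have to be found in the camera images.
- torch_stand: torch stand fixed to the bench: green cast base 110 mm across, 20 mm column, a dark V saddle 40 mm long (along the torch) under a dark steel yoke 34 mm long and 60 mm wide, its top 128 mm above the bench. Origin: centre of the base's underside. x axis level, along the torch from tail to lens (pointing away from the robot, within 15 degrees of straight ahead); z up.
- saddle (a point): centre of the clamp, on the torch's axis when clamped, 95 mm above the bench, directly under the knob; the saddle reaches 20 mm to either side of it along the stand's x axis
- clamp_knob (a joint): angle of the red wing knob on the yoke about the vertical, rad, 0 to 2.2; grows anticlockwise seen from above, which loosens it. Starts at 0 to 0.3, clamped (a pad presses on the torch from above). The quick-acting screw lets go at 0.5 and lifts the pad 2 mm per rad; the torch slides freely from 1.0. Needs about 0.1 to 0.2 N m and stays where it is left.
- knob_grip (a point): point on the knob's vertical axis at the height to grip it, 153 mm above the bench. The wing is 46 mm long, 11 mm thick and 26 mm high (138 to 164 mm above the bench); its length lies along the stand's x axis at knob angle 0 and turns with the angle.
- torch: yellow and black torch, a round bar 28 mm thick, 150 mm long, about 0.2 kg, balanced at its middle. Origin: its middle; x axis towards the glowing lens. Starts level in the clamp along the stand's x axis, its middle 7 to 17 mm from the saddle's centre towards the tail: 62 to 72 mm of tail stick out on the robot's side. Comes out endwise, tail first: clear of the saddle when drawn back 90 mm.
- torch_lens (a point): centre of the torch's lens face, 75 mm from its middle along its x axis
- torch_tail (a point): centre of the torch's tail face, 75 mm from its middle against its x axis
- engine_cylinder: finned aluminium engine cylinder standing on the bench with its bore upright, 112 mm across and 90 mm high, bore 58 mm in diameter, an inlet flange on one side reaching 66 mm from the axis; 2.4 kg, loose. Origin: centre of its underside.
- bore_mouth (a point): centre of the bore's open top, 90 mm above the bench
- piston: aluminium piston standing upright, 57 mm across, 60 mm high; leave it alone. Origin: centre of its underside
- tow_ball: steel tow ball on its shank, upright, 120 mm high; leave it alone. Origin: centre of its underside
- pliers: red-handled pliers lying flat, about 210 mm long; leave them alone. Origin near the joint
- screwdriver: yellow-handled screwdriver lying on the bench; leave it alone. Origin near its middle
- hammer: hammer lying on the bench; leave it alone. Origin near its middle
- spanner: open spanner lying on the bench; leave it alone. Origin near its middle
- parts_dish: round steel dish with a few nuts, 110 mm across, 34 mm high; leave it alone. Origin: centre of its underside
- oil_can: red oil can with a slanting brass spout, 72 mm across, 167 mm high; leave it alone. Origin: centre of its underside
Not all that is in view belongs to the job. What is shaped like the torch but turquoise is not meant.

How it is judged (in metres and radians):
On the way, in this order (a step that is already met when the one before it is completed fails the run):
1. the clamp knob is turned loose while the torch still lies in its saddle (value of joint clamp_knob above 1 rad and distance of torch from where it was at the start of the episode below 0.015 m), for 0.1 s.
2. the torch is drawn out of the clamp backwards, its lens clear of the saddle (x of torch_lens in the frame of torch_stand below -0.022 m and height (world z) of torch above 0.06 m and contact force between the fingers and torch above 1 N), for 0.1 s.
At the end, for the whole second after the job is handed in: the torch is held by the fingers alone, at rest, lens down within 15 degrees of straight down, the lens within 20 mm of the bore's axis and 30 to 100 mm above its mouth; the knob is still loose (above 0.9 rad), the cylinder within 15 mm of where it stood and the bystanders within 30 mm (angle between torch's own x axis and vertical above 2.88 rad and horizontal distance between torch_lens and bore_mouth below 0.02 m and z of torch_lens in the frame of engine_cylinder between 0.12 and 0.19 m and linear speed of torch below 0.03 m/s and angular speed of torch below 0.2 rad/s and contact force between the fingers and torch above 1 N and contact force between torch and engine_cylinder below 0.2 N and contact force between torch and torch_stand below 0.2 N and value of joint clamp_knob above 0.9 rad and distance of engine_cylinder from where it was at the start of the episode below 0.015 m and angle between engine_cylinder's own z axis and vertical below 0.05 rad and distance of each of piston, tow_ball, pliers, screwdriver, hammer, spanner, parts_dish, oil_can from where it was at the start of the episode below 0.03 m); the arm keeps its last pose, push and grip.
It fails at once if the torch is dragged more than 15 mm while the clamp is still tight (knob below 0.7) (value of joint clamp_knob below 0.7 rad and distance of torch from where it was at the start of the episode above 0.015 m).
It fails at once if the torch touches the engine cylinder (contact force between torch and engine_cylinder above 1 N).
It fails at once if the engine cylinder is shifted more than 20 mm (distance of engine_cylinder from where it was at the start of the episode above 0.02 m).
It fails at once if another thing on the bench is disturbed (moved more than 40 mm) (distance of any of piston, tow_ball, pliers, screwdriver, hammer, spanner, parts_dish, oil_can from where it was at the start of the episode above 0.04 m).
It also fails if it takes over 53 s, if anything falls off the work surface, if the arm or the gripper's body presses on something with over 40 N, if the wrist force passes 120 N, or if a joint passes its speed limit or range.

## Working session

There is one attempt and no reset: what is moved stays moved. The work goes in short steps, Python scripts to look and compute and a tool call to move; the robot and the scene stay as the last step left them, time stands still between calls to the robot, and variables do not carry over. Pictures are saved under pics/ and viewed, about 8 in all and at most 12, crops included, and the job is handed in when it is done.

Besides the shell and the picture viewer there is one more tool, called by a JSON object that holds its "op" and its "data". servo_tool: Moves the arm, as the interface text tells. Its arguments: {"type":"object","properties":{"targets":{"type":"array","items":{"type":"object","properties":{"tx":{"type":"number"},"ty":{"type":"number"},"tz":{"type":"number"},"wx":{"type":"number"},"wy":{"type":"number"},"wz":{"type":"number"},"gripper":{"type":"number"}}}}},"required":["targets"]}

```bash
mkdir -p pics; ls; cat > h.py <<'E'
import numpy as np, cv2
from scipy.spatial.transform import Rotation as R
from station import arm
def rot(q): return R.from_quat([q[1],q[2],q[3],q[0]])
def cloud(f):
    fl=240/np.tan(np.radians(f["vertical_fov"])/2)
    v,u=np.mgrid[:480,:640]; z=f["range_z"].astype(float)
    p=np.stack([(u-f["cx"])/fl*z,(v-f["cy"])/fl*z,z],-1)
    w=rot(f["orientation"]).apply(p.reshape(-1,3))+np.array(f["origin"])
    w=w.reshape(480,640,3); w[z<=0]=np.nan
    return w
E
python3 - <<'E'
from h import *
print(arm.observe())
for n in("scene","top"):
    f=arm.grab_frame(n); cv2.imwrite(f"pics/{n}0.png",f["pixels"]); w=cloud(f)
    print(n,f["origin"],f["orientation"],f["vertical_fov"])
    for l in["torch_stand","clamp_knob","torch","engine_cylinder","oil_can","tow_ball","piston"]:
        for d in arm.outline_of(l,f)[:2]:
            p=w[d["mask"]]; p=p[~np.isnan(p[:,0])]
            if len(p)<5: continue
            hi=p[p[:,2]>np.percentile(p[:,2],95)-8]
            print(l,round(d["conf"],2),np.round(d["rect"]),"med",np.median(p,0).round(),"topmid",((hi.min(0)+hi.max(0))/2).round(),"z95",np.percentile(p[:,2],95).round())
E
```

```text
pics
{'time_s': 0.0, 'joints': array([ 1.27004113e+00,  3.14237125e-01, -4.80436323e-02,  1.21019074e+00,
       -1.80729469e-05,  1.57078584e+00]), 'joint_vel': array([ 0.00083777,  0.00123668,  0.00080214, -0.00191693, -0.00155617,
       -0.00058279]), 'effort': array([-1.31656583e-03, -5.39588535e+01,  3.39751196e+01,  1.90321519e-02,
       -2.24498935e-04,  5.68608115e-06]), 'tool_pos': array([177.59494288, 572.56513796, 249.443412  ]), 'orientation': array([-1.16549661e-04,  1.49806238e-01,  9.88715019e-01, -8.29485337e-04]), 'wrist_force': array([-0.13145973,  0.04901866, -0.8998791 ]), 'moment': array([ 0.03977791, -0.01694813, -0.01280089]), 'grip_width': 1.0023545326298289}
scene [1369.25489534  -53.05494063 1437.40755683] [-0.20044376  0.69261583  0.66247929 -0.20304382] 49.143482378434804
torch_stand 0.57 [240. 258. 276. 307.] med [ 612. -209.   20.] topmid [ 601. -216.  161.] z95 160.0
torch 0.87 [226. 187. 261. 219.] med [ 269. -274.   23.] topmid [ 269. -275.   30.] z95 32.0
torch 0.8 [158. 198. 193. 228.] med [ 303. -494.   24.] topmid [ 298. -499.   31.] z95 32.0
en
[... 837 characters left out ...]
 25.] topmid [ 290. -499.   28.] z95 30.0
torch 0.73 [304. 199. 334. 254.] med [586. -51.  25.] topmid [592. -49.  28.] z95 30.0
engine_cylinder 0.62 [223. 197. 271. 250.] med [597. 135.  79.] topmid [600. 137.  90.] z95 92.0
engine_cylinder 0.32 [377. 192. 387. 250.] med [ 560. -211.  106.] topmid [ 583. -213.  134.] z95 111.0
oil_can 0.65 [341. 117. 370. 176.] med [ 771. -153.   60.] topmid [ 807. -150.  137.] z95 116.0
tow_ball 0.76 [412. 170. 436. 201.] med [ 682. -330.  105.] topmid [ 690. -338.  117.] z95 119.0
tow_ball 0.73 [280. 154. 298. 183.] med [743.  26.  57.] topmid [751.  26.  59.] z95 61.0
piston 0.63 [280. 158. 296. 184.] med [742.  26.  57.] topmid [750.  28.  59.] z95 62.0
```

```bash
python3 - <<'E'
from h import *
f=arm.grab_frame("top"); w=cloud(f); px=f["pixels"]
cv2.imwrite("pics/topcrop.png",cv2.resize(px[100:400,160:560],None,fx=2,fy=2))
def pca(p,name):
    c=p.mean(0);e=np.linalg.eigh(np.cov((p-c)[:,:2].T))[1][:,1]; e=e*np.sign(e[0]); s=(p-c)[:,:2]@e
    print(name,len(p),((p.min(0)+p.max(0))/2).round(1),c.round(1),"ang",np.degrees(np.arctan2(e[1],e[0])).round(1),"ext",s.min().round(1),s.max().round(1))
X,Y,Z=w[...,0],w[...,1],w[...,2]
for n in("top","scene"):
    if n=="scene": f=arm.grab_frame(n); w=cloud(f); X,Y,Z=w[...,0],w[...,1],w[...,2]; px=f["pixels"]
    near=(abs(X-590)<110)&(abs(Y+213)<60)
    hsv=cv2.cvtColor(px,cv2.COLOR_BGR2HSV); print(n)
    pca(w[near&(Z>150)],"knob")
    m=near&(Z>88)&(Z<120); pca(w[m],"torchish")
    m=near&(Z>88)&(Z<120)&(hsv[...,0]>18)&(hsv[...,0]<40)&(hsv[...,1]>90); 
    if m.sum()>5: pca(w[m],"yellow")
    pca(w[near&(Z>123)&(Z<134)],"yoke")
    m=(abs(X-600)<80)&(abs(Y-137)<80)&(Z>80)&(Z<100)
    pca(w[m],"cyl"); 
    k=m.astype(np.uint8); p=w[m][:,:2]; print("cyl circle",cv2.minEnclosingCircle(p.astype(np.float32)))
    # bore: low depth inside
    b=(np.hypot(X-600,Y-137)<40)&(Z<75); 
    if b.sum()>5: pca(w[b],"bore")
E
```

```text
top
knob 111 [ 596.8 -214.4  159.2] [ 595.8 -214.1  161.8] ang -0.0 ext -21.4 23.5
torchish 555 [ 582.5 -213.6  103.2] [ 574.4 -211.4  104.2] ang -1.8 ext -67.6 84.0
yellow 330 [ 582.5 -211.8  100.7] [ 564.7 -211.   104.9] ang -0.9 ext -57.9 93.5
yoke 246 [ 596.4 -215.3  128.2] [ 596.4 -214.2  127.8] ang 88.6 ext -30.7 28.9
cyl 700 [598.8 136.7  88.5] [600.1 136.9  88.5] ang -16.6 ext -54.2 53.2
cyl circle ((599.361083984375, 136.24864196777344), 54.98213195800781)
bore 361 [610.2 142.3  34.4] [615.3 147.8  20.5] ang -52.9 ext -28.1 28.7
scene
knob 76 [ 599.1 -216.6  160.8] [ 601.5 -215.3  162.2] ang 0.1 ext -25.9 21.2
torchish 392 [ 582.6 -215.5  104. ] [ 597.1 -213.4  103.6] ang -3.7 ext -91.7 63.7
yellow 162 [ 592.5 -215.3  103.6] [ 586.4 -212.2  105.5] ang -3.9 ext -59.9 73.3
yoke 168 [ 599.5 -215.8  128.5] [ 601.  -214.9  128. ] ang -89.3 ext -29.7 31.5
cyl 512 [603.9 135.4  88.9] [605.1 135.2  88.3] ang 59.2 ext -54.1 52.5
cyl circle ((604.3568725585938, 135.37608337402344), 55.89692306518555)
bore 216 [584.5 138.4  32.7] [577.9 142.2  39.1] ang 76.5 ext -27.6 27.6
```

View pics/topcrop.png

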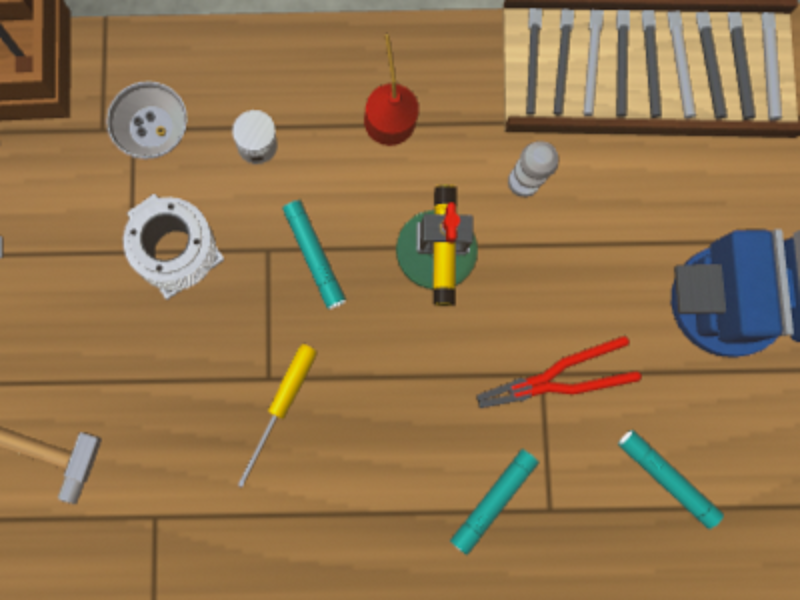

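The top view (2× crop, offset 160,100) shows the stand with its red knob at about (450,222). The yellow torch runs along image-vertical, with its tail at (444,297). The cylinder bore is at (165,238). The knob is at about (598,-215), the bore at about (602,136) and the torch axis at about -2°. Plan: turn the knob with the tool pointing down, then grip the tail end-on with the tool level, draw the torch back and pitch it down.

{"op": "servo_tool", "data": {"targets": [{"wz": -0.101, "gripper": 1}, {"wz": -0.101, "gripper": 1}, {"wz": -0.1, "gripper": 1}, {"tx": -23.3, "ty": -24.3, "gripper": 1}, {"tx": -23.3, "ty": -24.3, "gripper": 1}, {"tx": -23.3, "ty": -24.3, "gripper": 1}, {"tx": -23.3, "ty": -24.3, "gripper": 1}, {"tx": -23.3, "ty": -24.3, "gripper": 1}, {"tx": -23.3, "ty": -24.3, "gripper": 1}, {"tx": -23.3, "ty": -24.3, "gripper": 1}]}}

```text
invalid input
```

{"op": "servo_tool", "data": {"targets": [{"tx": -23.3, "ty": -24.3, "gripper": 1}, {"tx": -23.3, "ty": -24.3, "gripper": 1}, {"tx": -23.3, "ty": -24.3, "gripper": 1}, {"tx": -23.3, "ty": -24.3, "gripper": 1}, {"tx": -23.3, "ty": -24.3, "gripper": 1}, {"tx": -23.3, "ty": -24.3, "gripper": 1}, {"tx": -23.3, "ty": -24.3, "gripper": 1}, {"tx": -23.3, "ty": -24.3, "gripper": 1}, {"tx": -23.3, "ty": -24.3, "gripper": 1}, {"tx": -23.3, "ty": -24.3, "gripper": 1}]}}

```text
invalid input
```

{"op": "servo_tool", "data": {"targets": [{"tx": -23.3, "ty": -24.3, "gripper": 1}, {"ty": -35, "gripper": 1}, {"ty": -35, "gripper": 1}, {"ty": -35, "gripper": 1}, {"ty": -35, "gripper": 1}, {"ty": -35, "gripper": 1}, {"ty": -35, "gripper": 1}, {"ty": -35, "gripper": 1}, {"ty": -35, "gripper": 1}, {"ty": -35, "gripper": 1}]}}

```text
invalid input
```

```bash
python3 -c "
from h import *
o=arm.observe();print(o['time_s'],o['joints'].round(3),o['tool_pos'].round(1));print(rot(o['orientation']).as_matrix().round(3))"
```

```text
0.9 [ 1.27   0.313 -0.047  1.21  -0.     1.571] [177.8 573.  250.3]
[[-0.955  0.296  0.   ]
 [ 0.296  0.955  0.   ]
 [-0.     0.    -1.   ]]
```

{"op": "servo_tool", "data": {"targets": [{"tx": 0, "ty": 0, "tz": 0, "wx": 0, "wy": 0, "wz": -0.101, "gripper": 1}, {"tx": 0, "ty": 0, "tz": 0, "wx": 0, "wy": 0, "wz": -0.101, "gripper": 1}, {"tx": 0, "ty": 0, "tz": 0, "wx": 0, "wy": 0, "wz": -0.1, "gripper": 1}, {"tx": -23.3, "ty": -24.3, "tz": 0, "wx": 0, "wy": 0, "wz": 0, "gripper": 1}, {"tx": -23.3, "ty": -24.3, "tz": 0, "wx": 0, "wy": 0, "wz": 0, "gripper": 1}, {"tx": -23.3, "ty": -24.3, "tz": 0, "wx": 0, "wy": 0, "wz": 0, "gripper": 1}, {"tx": -23.3, "ty": -24.3, "tz": 0, "wx": 0, "wy": 0, "wz": 0, "gripper": 1}, {"tx": -23.3, "ty": -24.3, "tz": 0, "wx": 0, "wy": 0, "wz": 0, "gripper": 1}]}}

```text
time_s: 1.57
tool_pos: [295.2, 450.6, 250.4]
orientation: [0.0, -0.001, 1.0, 0.0]
wrist_force: [0.5, -0.1, -0.9]
grip_width: 1.0
```

{"op": "servo_tool", "data": {"targets": [{"tx": -23.3, "ty": -24.3, "tz": 0, "wx": 0, "wy": 0, "wz": 0, "gripper": 1}, {"tx": -23.3, "ty": -24.3, "tz": 0, "wx": 0, "wy": 0, "wz": 0, "gripper": 1}, {"tx": -23.3, "ty": -24.3, "tz": 0, "wx": 0, "wy": 0, "wz": 0, "gripper": 1}, {"tx": -23.3, "ty": -24.3, "tz": 0, "wx": 0, "wy": 0, "wz": 0, "gripper": 1}, {"tx": -23.3, "ty": -24.3, "tz": 0, "wx": 0, "wy": 0, "wz": 0, "gripper": 1}, {"tx": -23.3, "ty": -24.3, "tz": 0, "wx": 0, "wy": 0, "wz": 0, "gripper": 1}, {"tx": -23.3, "ty": -24.3, "tz": 0, "wx": 0, "wy": 0, "wz": 0, "gripper": 1}, {"tx": -23.3, "ty": -24.3, "tz": 0, "wx": 0, "wy": 0, "wz": 0, "gripper": 1}, {"tx": -23.3, "ty": -24.3, "tz": 0, "wx": 0, "wy": 0, "wz": 0, "gripper": 1}, {"tx": -23.3, "ty": -24.3, "tz": 0, "wx": 0, "wy": 0, "wz": 0, "gripper": 1}]}}

```text
time_s: 2.4
tool_pos: [528.7, 207.6, 250.5]
orientation: [0.0, -0.001, 1.0, 0.0]
wrist_force: [0.4, 1.1, 0.4]
grip_width: 1.003
```

{"op": "servo_tool", "data": {"targets": [{"tx": -23.3, "ty": -24.3, "tz": 0, "wx": 0, "wy": 0, "wz": 0, "gripper": 1}, {"tx": -23.3, "ty": -24.3, "tz": 0, "wx": 0, "wy": 0, "wz": 0, "gripper": 1}, {"tx": -23.3, "ty": -24.3, "tz": 0, "wx": 0, "wy": 0, "wz": 0, "gripper": 1}, {"tx": 0, "ty": -35, "tz": 0, "wx": 0, "wy": 0, "wz": 0, "gripper": 1}, {"tx": 0, "ty": -35, "tz": 0, "wx": 0, "wy": 0, "wz": 0, "gripper": 1}, {"tx": 0, "ty": -35, "tz": 0, "wx": 0, "wy": 0, "wz": 0, "gripper": 1}, {"tx": 0, "ty": -35, "tz": 0, "wx": 0, "wy": 0, "wz": 0, "gripper": 1}, {"tx": 0, "ty": -35, "tz": 0, "wx": 0, "wy": 0, "wz": 0, "gripper": 1}, {"tx": 0, "ty": -35, "tz": 0, "wx": 0, "wy": 0, "wz": 0, "gripper": 1}, {"tx": 0, "ty": -35, "tz": 0, "wx": 0, "wy": 0, "wz": 0, "gripper": 1}]}}

```text
time_s: 3.23
tool_pos: [597.8, -110.5, 250.4]
orientation: [0.0, -0.001, 1.0, -0.0]
wrist_force: [0.1, 1.0, 0.2]
grip_width: 1.003
```

{"op": "servo_tool", "data": {"targets": [{"tx": 0, "ty": -35, "tz": 0, "wx": 0, "wy": 0, "wz": 0, "gripper": 1}, {"tx": 0, "ty": -35, "tz": 0, "wx": 0, "wy": 0, "wz": 0, "gripper": 1}, {"tx": 0, "ty": -33, "tz": 0, "wx": 0, "wy": 0, "wz": 0, "gripper": 1}, {"tx": 0, "ty": 0, "tz": 25, "wx": 0, "wy": 0, "wz": 0, "gripper": 1}, {"tx": 0, "ty": 0, "tz": 25, "wx": 0, "wy": 0, "wz": 0, "gripper": 1}, {"tx": 0, "ty": 0, "tz": 0, "wx": 0, "wy": 0, "wz": 0, "gripper": 1}]}}

```text
time_s: 3.73
tool_pos: [595.3, -211.9, 195.4]
orientation: [-0.003, 0.0, 1.0, 0.001]
wrist_force: [-1.4, 0.9, -1.4]
grip_width: 0.999
```

```bash
python3 - <<'E'
from h import *
o=arm.observe();print(o['time_s'],o['joints'].round(3),o['tool_pos'].round(1));print(rot(o['orientation']).as_matrix().round(3))
f=arm.grab_frame("scene"); p=f["pixels"][170:330,170:420]
cv2.imwrite("pics/s1.png",cv2.resize(p,None,fx=3,fy=3,interpolation=cv2.INTER_CUBIC))
E
```

```text
3.7333 [-0.342  0.404 -0.045  1.129  0.    -0.342] [ 595.3 -211.9  195.4]
[[-1.     0.    -0.007]
 [ 0.     1.     0.003]
 [ 0.007  0.003 -1.   ]]
```

View pics/s1.png

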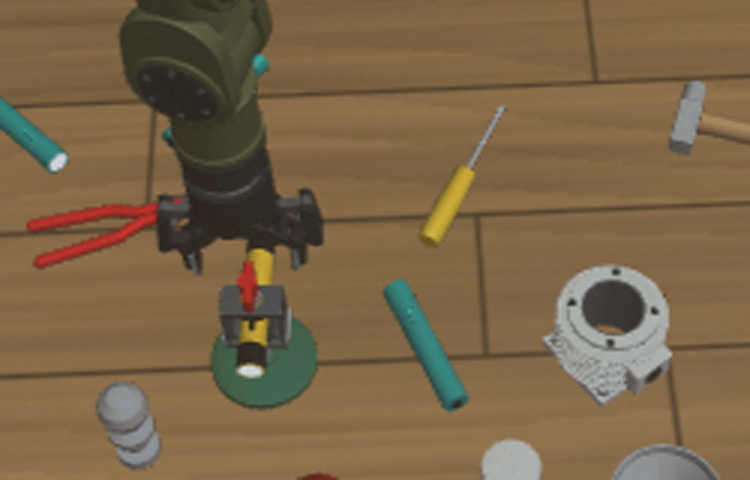

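{"op": "servo_tool", "data": {"targets": [{"tx": 0, "ty": -2, "tz": 15, "wx": 0, "wy": 0, "wz": 0, "gripper": 1}, {"tx": 0, "ty": 0, "tz": 15, "wx": 0, "wy": 0, "wz": 0, "gripper": 1}, {"tx": 0, "ty": 0, "tz": 13, "wx": 0, "wy": 0, "wz": 0, "gripper": 1}, {"tx": 0, "ty": 0, "tz": 0, "wx": 0, "wy": 0, "wz": 0, "gripper": 1}, {"tx": 0, "ty": 0, "tz": 0, "wx": 0, "wy": 0, "wz": 0, "gripper": 1}, {"tx": 0, "ty": 0, "tz": 0, "wx": 0, "wy": 0, "wz": 0, "gripper": 1}]}}

```text
time_s: 4.28
tool_pos: [599.1, -213.8, 159.1]
orientation: [0.001, -0.001, 1.0, -0.0]
wrist_force: [0.3, -0.3, 0.8]
grip_width: 0.999
```

```bash
python3 - <<'E'
from h import *
o=arm.observe();print(o['time_s'],o['joints'].round(3),o['tool_pos'].round(1),o['wrist_force'].round(1))
f=arm.grab_frame("top"); w=cloud(f);X,Y,Z=w[...,0],w[...,1],w[...,2]
f=arm.grab_frame("scene"); w=cloud(f);X,Y,Z=w[...,0],w[...,1],w[...,2]
m=(abs(X-598)<35)&(abs(Y+213)<20)
hsv=cv2.cvtColor(f["pixels"],cv2.COLOR_BGR2HSV);r=m&((hsv[...,0]<8)|(hsv[...,0]>172))&(hsv[...,1]>120)
p=w[r];print(len(p),p.min(0).round(),p.max(0).round(),p.mean(0).round(1))
E
```

```text
4.2833 [-0.343  0.426 -0.097  1.046 -0.    -0.345] [ 599.1 -213.8  159.1] [ 0.3 -0.3  0.8]
77 [ 582. -229.  130.] [ 623. -207.  216.] [ 604.4 -215.6  162.5]
```

{"op": "servo_tool", "data": {"targets": [{"tx": 0, "ty": -1, "tz": 4, "wx": 0, "wy": 0, "wz": 0, "gripper": 0.5}, {"tx": 0, "ty": 0, "tz": 0, "wx": 0, "wy": 0, "wz": 0, "gripper": 0}, {"tx": 0, "ty": 0, "tz": 0, "wx": 0, "wy": 0, "wz": 0, "gripper": 0}, {"tx": 0, "ty": 0, "tz": 0, "wx": 0, "wy": 0, "wz": 0, "gripper": 0}, {"tx": 0, "ty": 0, "tz": 0, "wx": 0, "wy": 0, "wz": 0, "gripper": 0}, {"tx": 0, "ty": 0, "tz": 0, "wx": 0, "wy": 0, "wz": 0, "gripper": 0}, {"tx": 0, "ty": 0, "tz": 0, "wx": 0, "wy": 0, "wz": 0, "gripper": 0}, {"tx": 0, "ty": 0, "tz": 0, "wx": 0, "wy": 0, "wz": 0, "gripper": 0}, {"tx": 0, "ty": 0, "tz": 0, "wx": 0, "wy": 0, "wz": 0, "gripper": 0}, {"tx": 0, "ty": 0, "tz": 0, "wx": 0, "wy": 0, "wz": 0, "gripper": 0}]}}

```text
time_s: 5.22
tool_pos: [598.1, -215.4, 153.6]
orientation: [0.0, -0.0, 1.0, -0.001]
wrist_force: [-1.4, -3.4, 4.0]
grip_width: 0.187
```

{"op": "servo_tool", "data": {"targets": [{"tx": 0, "ty": 0, "tz": 0, "wx": 0, "wy": 0, "wz": -0.08, "gripper": 0}, {"tx": 0, "ty": 0, "tz": 0, "wx": 0, "wy": 0, "wz": -0.08, "gripper": 0}, {"tx": 0, "ty": 0, "tz": 0, "wx": 0, "wy": 0, "wz": -0.08, "gripper": 0}, {"tx": 0, "ty": 0, "tz": 0, "wx": 0, "wy": 0, "wz": -0.08, "gripper": 0}, {"tx": 0, "ty": 0, "tz": 0, "wx": 0, "wy": 0, "wz": -0.08, "gripper": 0}, {"tx": 0, "ty": 0, "tz": 0, "wx": 0, "wy": 0, "wz": 0, "gripper": 0}]}}

```text
time_s: 5.72
tool_pos: [598.1, -215.2, 153.7]
orientation: [-0.0, -0.2, 0.98, -0.0]
wrist_force: [-1.2, -2.7, 4.6]
grip_width: 0.186
```

{"op": "servo_tool", "data": {"targets": [{"tx": 0, "ty": 0, "tz": 0, "wx": 0, "wy": 0, "wz": -0.1, "gripper": 0}, {"tx": 0, "ty": 0, "tz": 0, "wx": 0, "wy": 0, "wz": -0.1, "gripper": 0}, {"tx": 0, "ty": 0, "tz": 0, "wx": 0, "wy": 0, "wz": -0.1, "gripper": 0}, {"tx": 0, "ty": 0, "tz": 0, "wx": 0, "wy": 0, "wz": -0.1, "gripper": 0}, {"tx": 0, "ty": 0, "tz": 0, "wx": 0, "wy": 0, "wz": -0.1, "gripper": 0}, {"tx": 0, "ty": 0, "tz": 0, "wx": 0, "wy": 0, "wz": -0.1, "gripper": 0}, {"tx": 0, "ty": 0, "tz": 0, "wx": 0, "wy": 0, "wz": -0.1, "gripper": 0}, {"tx": 0, "ty": 0, "tz": 0, "wx": 0, "wy": 0, "wz": -0.1, "gripper": 0}, {"tx": 0, "ty": 0, "tz": 0, "wx": 0, "wy": 0, "wz": -0.1, "gripper": 0}, {"tx": 0, "ty": 0, "tz": 0, "wx": 0, "wy": 0, "wz": -0.1, "gripper": 0}]}}

```text
time_s: 6.55
tool_pos: [597.6, -214.9, 153.6]
orientation: [-0.0, -0.645, 0.764, 0.0]
wrist_force: [-4.2, -1.7, 5.4]
grip_width: 0.188
```

{"op": "servo_tool", "data": {"targets": [{"tx": 0, "ty": 0, "tz": 0, "wx": 0, "wy": 0, "wz": -0.1, "gripper": 0}, {"tx": 0, "ty": 0, "tz": 0, "wx": 0, "wy": 0, "wz": 0, "gripper": 0}, {"tx": 0, "ty": 0, "tz": 0, "wx": 0, "wy": 0, "wz": 0, "gripper": 0}]}}

```text
time_s: 6.8
tool_pos: [597.6, -214.8, 153.7]
orientation: [-0.0, -0.681, 0.732, 0.0]
wrist_force: [-5.4, -2.7, 6.7]
grip_width: 0.182
```

{"op": "servo_tool", "data": {"targets": [{"tx": 0, "ty": 0, "tz": 0, "wx": 0, "wy": 0, "wz": 0, "gripper": 1}, {"tx": 0, "ty": 0, "tz": 0, "wx": 0, "wy": 0, "wz": 0, "gripper": 1}, {"tx": 0, "ty": 0, "tz": 0, "wx": 0, "wy": 0, "wz": 0, "gripper": 1}, {"tx": 0, "ty": 0, "tz": 0, "wx": 0, "wy": 0, "wz": 0, "gripper": 1}, {"tx": 0, "ty": 0, "tz": -5, "wx": 0, "wy": 0, "wz": 0, "gripper": 1}, {"tx": 0, "ty": 0, "tz": -20, "wx": 0, "wy": 0, "wz": 0, "gripper": 1}, {"tx": 0, "ty": 0, "tz": -30, "wx": 0, "wy": 0, "wz": 0, "gripper": 1}, {"tx": 0, "ty": 0, "tz": -30, "wx": 0, "wy": 0, "wz": 0, "gripper": 1}, {"tx": 0, "ty": 0, "tz": -30, "wx": 0, "wy": 0, "wz": 0, "gripper": 1}, {"tx": 0, "ty": 0, "tz": -30, "wx": 0, "wy": 0, "wz": 0, "gripper": 1}]}}

```text
time_s: 7.63
tool_pos: [598.0, -214.6, 300.1]
orientation: [0.0, -0.682, 0.731, -0.0]
wrist_force: [1.1, 0.3, 0.2]
grip_width: 0.999
```

```bash
python3 - <<'E'
from h import *
o=arm.observe();print(o['time_s'],o['joints'].round(3),o['tool_pos'].round(1),o['wrist_force'].round(1))
for n in("scene",):
    f=arm.grab_frame(n); w=cloud(f);X,Y,Z=w[...,0],w[...,1],w[...,2]
    cv2.imwrite("pics/s2.png",cv2.resize(f["pixels"][200:340,180:330],None,fx=4,fy=4,interpolation=cv2.INTER_CUBIC))
    m=(abs(X-598)<35)&(abs(Y+213)<35)&(Z>145)&(Z<172);p=w[m]
    if len(p)>8:
        c=p.mean(0);e=np.linalg.eigh(np.cov((p-c)[:,:2].T))[1][:,1];print(c,len(p),np.degrees(np.arctan2(e[1],e[0])))
E
```

```text
7.6333 [-0.345  0.37   0.144  1.345  0.    -1.846] [ 598.  -214.6  300.1] [1.1 0.3 0.2]
[ 600.93556794 -215.8958639   159.31740163] 105 83.60918301936167
```

View pics/s2.png

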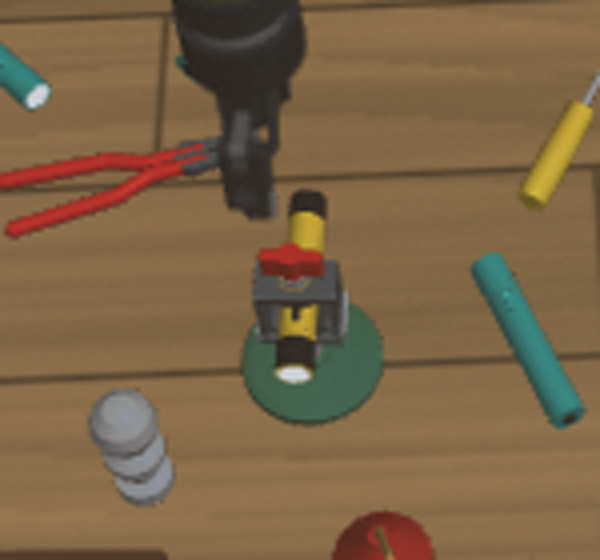

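The knob now sits across the yoke at about 84°, seen at (290,260), and the torch is unmoved with its lens at (293,375). Next I'll fit the torch axis.

```bash
python3 - <<'E'
from h import *
for n in("top","scene"):
    f=arm.grab_frame(n); w=cloud(f);X,Y,Z=w[...,0],w[...,1],w[...,2]
    m=(abs(X-584)<90)&(abs(Y+213)<22)&(Z>97)&(Z<114)&(abs(X-598)>24)
    p=w[m]
    from scipy.optimize import least_squares
    # cylinder of radius 14, axis y=a+b(x-598), z=c+d(x-598)
    def r(t): 
        dx=p[:,0]-598; return np.hypot((p[:,1]-t[0]-t[1]*dx)*np.cos(np.arctan(t[1])),p[:,2]-t[2])-14
    s=least_squares(r,[-213,0,95],loss="soft_l1")
    print(n,len(p),s.x.round(3),np.degrees(np.arctan(s.x[1])).round(2),np.abs(s.fun).mean().round(2),"x",p[:,0].min().round(1),p[:,0].max().round(1))
E
```

```text
<stdin>:11: RuntimeWarning: Mean of empty slice.
  ret = ret.dtype.type(ret / rcount)
Traceback (most recent call last):
ValueError: zero-size array to reduction operation minimum which has no identity
```

{"op": "servo_tool", "data": {"targets": [{"tx": 0, "ty": 0, "tz": 0, "wx": 0, "wy": 0, "wz": 0.12, "gripper": 1}, {"tx": 0, "ty": 0, "tz": 0, "wx": 0, "wy": 0, "wz": 0.12, "gripper": 1}, {"tx": 0, "ty": 0, "tz": 0, "wx": 0, "wy": 0, "wz": 0.12, "gripper": 1}, {"tx": 0, "ty": 0, "tz": 0, "wx": 0, "wy": 0, "wz": 0.12, "gripper": 1}, {"tx": 0, "ty": 0, "tz": 0, "wx": 0, "wy": 0, "wz": 0.12, "gripper": 1}, {"tx": 0, "ty": 0, "tz": 0, "wx": 0, "wy": 0, "wz": 0.12, "gripper": 1}, {"tx": 0, "ty": 0, "tz": 0, "wx": 0, "wy": 0, "wz": 0.12, "gripper": 1}, {"tx": 0, "ty": 0, "tz": 0, "wx": 0, "wy": 0, "wz": 0.12, "gripper": 1}, {"tx": 0, "ty": 0, "tz": 0, "wx": 0, "wy": 0, "wz": 0.12, "gripper": 1}, {"tx": 0, "ty": 0, "tz": 0, "wx": 0, "wy": 0, "wz": 0.12, "gripper": 1}]}}

```text
time_s: 8.57
tool_pos: [598.0, -214.6, 298.0]
orientation: [-0.0, -0.147, 0.989, 0.0]
wrist_force: [0.9, -0.3, -0.7]
grip_width: 0.997
```

{"op": "servo_tool", "data": {"targets": [{"tx": 0, "ty": 0, "tz": 0, "wx": 0, "wy": 0, "wz": 0.12, "gripper": 1}, {"tx": 0, "ty": 0, "tz": 0, "wx": 0, "wy": 0, "wz": 0.12, "gripper": 1}, {"tx": 0, "ty": 0, "tz": 0, "wx": 0, "wy": 0, "wz": 0.06, "gripper": 1}, {"tx": 30, "ty": 0, "tz": 0, "wx": 0, "wy": 0, "wz": 0, "gripper": 1}, {"tx": 30, "ty": 0, "tz": 0, "wx": 0, "wy": 0, "wz": 0, "gripper": 1}, {"tx": 30, "ty": 0, "tz": 0, "wx": 0, "wy": 0, "wz": 0, "gripper": 1}, {"tx": 30, "ty": 0, "tz": 0, "wx": 0, "wy": 0, "wz": 0, "gripper": 1}, {"tx": 0, "ty": 0, "tz": 0, "wx": 0, "wy": 0, "wz": 0, "gripper": 1}]}}

```text
time_s: 9.23
tool_pos: [473.2, -214.3, 298.2]
orientation: [-0.002, 0.0, 1.0, 0.0]
wrist_force: [0.5, -0.2, 0.6]
grip_width: 0.998
```

{"op": "servo_tool", "data": {"targets": [{"tx": 0, "ty": 0, "tz": 0, "wx": 0, "wy": -0.12, "wz": 0, "gripper": 1}, {"tx": 0, "ty": 0, "tz": 0, "wx": 0, "wy": -0.12, "wz": 0, "gripper": 1}, {"tx": 0, "ty": 0, "tz": 0, "wx": 0, "wy": -0.12, "wz": 0, "gripper": 1}, {"tx": 0, "ty": 0, "tz": 0, "wx": 0, "wy": -0.12, "wz": 0, "gripper": 1}, {"tx": 0, "ty": 0, "tz": 0, "wx": 0, "wy": -0.12, "wz": 0, "gripper": 1}, {"tx": 0, "ty": 0, "tz": 0, "wx": 0, "wy": -0.12, "wz": 0, "gripper": 1}, {"tx": 0, "ty": 0, "tz": 0, "wx": 0, "wy": 0, "wz": 0, "gripper": 1}, {"tx": 0, "ty": 0, "tz": 0, "wx": 0, "wy": 0, "wz": 0, "gripper": 1}]}}

```text
time_s: 9.9
tool_pos: [475.9, -214.2, 296.1]
orientation: [0.35, 0.001, 0.937, 0.001]
wrist_force: [1.0, -0.7, -0.2]
grip_width: 0.997
```

```bash
python3 - <<'E'
from h import *
from scipy.optimize import least_squares
o=arm.observe();q=o['joints'];print(o['time_s'],q.round(3),o['tool_pos'].round(1));print(rot(o['orientation']).as_matrix().round(3))
D=[(.3135,-.0475,1.21,177.8,573,250.3),(.426,-.097,1.046,599.1,-213.8,159.1),(.37,.144,1.345,598,-214.6,300.1)]
# subsequent: include offset of j5 approx 
def fk(t,q2,q3,q4):
    r0,z0,L1,L2,c,T=t; a=q2-q3+c; pt=q2-q3+q4
    return r0+L1*np.sin(q2)+L2*np.cos(a)+T*np.cos(pt), z0+L1*np.cos(q2)-L2*np.sin(a)-T*np.sin(pt)
def res(t,full=0):
    e=[]
    for a,b,c,x,y,z in D:
        r,zz=fk(t,a,b,c); e+=[r-np.hypot(x,y),zz-z]
    a=fk(t,*q[1:4]); 
    # wrist direction: j5 turns tool sideways; approximate
    x,y,z=o['tool_pos']; w=rot(o['orientation']).as_matrix()[:,2]; wc=np.array([x,y,z])-t[5]*w
    r0,z0,L1,L2,c,T=t; al=q[1]-q[2]+c
    e+=[r0+L1*np.sin(q[1])+L2*np.cos(al)-np.hypot(wc[0],wc[1]), z0+L1*np.cos(q[1])-L2*np.sin(al)-wc[2]]
    return np.r_[e,(np.array(t)-[0,300,350,350,0,200])*0.01]
s=least_squares(res,[0,300,350,350,0,200]); print(s.x.round(2),s.fun.round(1))
E
```

```text
9.9 [-0.669 -0.299 -0.789  0.483  0.42  -0.537] [ 475.9 -214.2  296.1]
[[-0.755  0.001  0.656]
 [ 0.002  1.     0.001]
 [-0.656  0.002 -0.755]]
[ 1.0210e+01  2.7896e+02  4.8430e+02  4.4926e+02 -1.9000e-01  4.1301e+02] [ 2.1 -0.9 -0.7  0.2 -1.1  0.4 -0.2  0.3  0.1 -0.2  1.3  1.  -0.   2.1]
```

```bash
cat > ik.py <<'E'
from h import *
from scipy.optimize import least_squares
P=[10.21,278.96,484.3,449.26,-.19,413.0]
LO=np.array([-2.67,-.69,-1.03,-2.08,-1.42,-3.14]);HI=np.array([2.67,1.73,1.25,2.16,1.45,3.14])
R0=np.array([[0,0,1],[0,1,0],[-1,0,0.]])
def fk(q,P=P):
    r0,z0,L1,L2,c,T=P; a=q[1]-q[2]+c
    r=r0+L1*np.sin(q[1])+L2*np.cos(a); z=z0+L1*np.cos(q[1])-L2*np.sin(a)
    M=R.from_euler("ZYZX",[q[0],q[1]-q[2]+q[3],q[4],q[5]]).as_matrix()@R0
    return np.array([r*np.cos(q[0]),r*np.sin(q[0]),z])+T*M[:,2],M
def ik(p,M,q0):
    f=lambda q:np.r_[(fk(q)[0]-p)/100,(fk(q)[1]-M).ravel()]
    s=least_squares(f,np.clip(q0,LO+.01,HI-.01),bounds=(LO,HI)); return s.x,np.abs(s.fun).max()
def Rg(al,sg,az=0):  # grip: torch along +X(az), tool alpha off it
    z=np.array([np.cos(al),0,-np.sin(al)]); y=np.array([0,sg,0.]); x=np.cross(y,z)
    return R.from_euler("z",az).as_matrix()@np.c_[x,y,z]
def Rf(al,sg,psi): # end: torch = down; tool z azimuth psi
    z=np.array([np.sin(al),0,-np.cos(al)]); y=np.array([0,-sg,0.]); x=np.cross(y,z)
    return R.from_euler("z",psi).as_matrix()@np.c_[x,y,z]
E
python3 - <<'E'
from ik import *
o=arm.observe();p,M=fk(o['joints']);print(p.round(1),o['tool_pos'].round(1),np.abs(M-rot(o['orientation']).as_matrix()).max().round(4))
q0=o['joints']
u=lambda M,al,sg:None
for deg in(50,55,60,65):
  al=np.radians(deg)
  for sg in(1,-1):
    M=Rg(al,sg); out=[]
    for x in(545,450):
        best=min((ik(np.array([x,-213,95.]),M,np.r_[q0[:5],j6]) for j6 in(-.5,2.6,-2.6)),key=lambda t:t[1]); out.append((best[1].round(3),best[0].round(2).tolist()))
    print(deg,sg,"grip",out)
    for psi in(-.6,-.2,.2,.6,1,1.3):
        best=min((ik(np.array([602,136,268.]),Rf(al,sg,psi),[q,0,-.5,.5,0,j6]) for j6 in(-.5,2.6,-2.6) for q in(-.1,.6)),key=lambda t:t[1])
        if best[1]<.01: print("   end",psi,best[0].round(2))
# torch fit
for n in("top","scene"):
    f=arm.grab_frame(n); w=cloud(f);X,Y,Z=w[...,0],w[...,1],w[...,2]
    m=(abs(X-584)<90)&(abs(Y+213)<22)&(Z>97)&(Z<114)&(abs(X-598)>24); p=w[m]
    print(n,len(p))
    if len(p)<40: continue
    def r(t):
        dx=p[:,0]-598; return np.hypot((p[:,1]-t[0]-t[1]*dx)*np.cos(np.arctan(t[1])),p[:,2]-t[2])-14
    s=least_squares(r,[-213,0,95],loss="soft_l1")
    print(s.x.round(3),np.degrees(np.arctan(s.x[1])).round(2),np.abs(s.fun).mean().round(2),"x",p[:,0].min().round(1),p[:,0].max().round(1))
E
```

```text
Traceback (most recent call last):
  File "ik.py", line 9, in fk
    M=R.from_euler("ZYZX",[q[0],q[1]-q[2]+q[3],q[4],q[5]]).as_matrix()@R0
      ~~~~~~~~~~~~^^^^^^^^^^^^^^^^^^^^^^^^^^^^^^^^^^^^^^^^
  File "scipy/spatial/transform/_rotation.pyx", line 1413, in scipy.spatial.transform._rotation.Rotation.from_euler
ValueError: Expected axis specification to be a non-empty string of upto 3 characters, got ZYZX
```

```bash
sed -i 's/M=R.from_euler("ZYZX".*/M=(R.from_euler("ZYZ",[q[0],q[1]-q[2]+q[3],q[4]])*R.from_euler("x",q[5])).as_matrix()@R0/' ik.py
python3 - <<'E'
from ik import *
o=arm.observe();p,M=fk(o['joints']);print(p.round(1),o['tool_pos'].round(1),np.abs(M-rot(o['orientation']).as_matrix()).max().round(4))
q0=o['joints']
for deg in(50,55,60,65):
  al=np.radians(deg)
  for sg in(1,-1):
    M=Rg(al,sg); out=[]
    for x in(545,450):
        best=min((ik(np.array([x,-213,95.]),M,np.r_[q0[:5],j6]) for j6 in(-.5,2.6,-2.6)),key=lambda t:t[1]); out.append((best[1].round(3),best[0].round(2).tolist()))
    print(deg,sg,"grip",out)
    for psi in(-.6,-.2,.2,.6,1,1.3):
        best=min((ik(np.array([602,136,268.]),Rf(al,sg,psi),[q,0,-.5,.5,0,j6]) for j6 in(-.5,2.6,-2.6) for q in(-.1,.6)),key=lambda t:t[1])
        if best[1]<.01: print("   end",psi,best[0].round(2))
for n in("top","scene"):
    f=arm.grab_frame(n); w=cloud(f);X,Y,Z=w[...,0],w[...,1],w[...,2]
    m=(abs(X-584)<90)&(abs(Y+213)<22)&(Z>97)&(Z<114)&(abs(X-598)>24); p=w[m]
    print(n,len(p))
    if len(p)<40: continue
    def r(t):
        dx=p[:,0]-598; return np.hypot((p[:,1]-t[0]-t[1]*dx)*np.cos(np.arctan(t[1])),p[:,2]-t[2])-14
    s=least_squares(r,[-213,0,95],loss="soft_l1")
    print(s.x.round(3),np.degrees(np.arctan(s.x[1])).round(2),np.abs(s.fun).mean().round(2),"x",p[:,0].min().round(1),p[:,0].max().round(1))
E
```

```text
[ 503.7 -183.7  297.2] [ 475.9 -214.2  296.1] 0.0
50 1 grip [(np.float64(0.0), [-0.65, 0.12, -0.96, -0.1, 0.4, -0.53]), (np.float64(0.049), [-0.86, 0.01, -1.03, 0.11, 0.51, -0.76])]
   end -0.6 [ 0.75  0.13 -0.58  0.59 -0.84 -1.91]
   end -0.2 [ 0.6  -0.09 -0.81  0.16 -0.58 -2.56]
   end 0.2 [ 0.25 -0.21 -0.91 -0.   -0.03 -3.11]
   end 0.6 [-0.12 -0.11 -0.83  0.12  0.53  2.62]
   end 1 [-0.29  0.11 -0.61  0.54  0.83  1.99]
   end 1.3 [-0.32  0.29 -0.39  0.95  0.87  1.5 ]
50 -1 grip [(np.float64(0.0), [-0.65, 0.12, -0.96, -0.1, 0.4, 2.61]), (np.float64(0.049), [-0.86, 0.01, -1.03, 0.11, 0.51, 2.38])]
   end -0.6 [ 0.75  0.13 -0.58  0.59 -0.84  1.23]
   end -0.2 [ 0.6  -0.09 -0.81  0.16 -0.58  0.58]
   end 0.2 [ 0.25 -0.21 -0.91 -0.   -0.03  0.03]
   end 0.6 [-0.12 -0.11 -0.83  0.12  0.53 -0.52]
   end 1 [-0.29  0.11 -0.61  0.54  0.83 -1.15]
   end 1.3 [-0.32  0.29 -0.39  0.95  0.87 -1.64]
55 1 grip [(np.float64(0.0), [-0.6, 0.12, -0.89, 0.04, 0.33, -0.52]), (np.float64(0.008), [-0.78, -0.02, -1.03, 0.12, 0.42, -0.69])]
   end -0.6 [ 0.79  0.16 -0.63  0.54 -0.94 -1.88]
   end -0.2 [ 0.
[... 1604 characters left out ...]
 -0.02 -1.   -0.32 -0.81 -2.63]
   end 0.6 [-0.25 -0.05 -1.03 -0.37  0.75  2.69]
   end 1 [-0.42  0.21 -0.74  0.31  1.11  1.91]
   end 1.3 [-0.42  0.4  -0.47  1.01  1.11  1.23]
65 -1 grip [(np.float64(0.0), [-0.52, 0.15, -0.74, 0.3, 0.21, 2.66]), (np.float64(0.0), [-0.66, -0.0, -0.91, 0.31, 0.26, 2.53])]
   end -0.6 [ 0.87  0.24 -0.7   0.42 -1.12  1.34]
   end -0.2 [ 0.73 -0.02 -1.   -0.32 -0.81  0.52]
   end 0.6 [-0.25 -0.05 -1.03 -0.37  0.75 -0.45]
   end 1 [-0.42  0.21 -0.74  0.31  1.11 -1.23]
   end 1.3 [-0.42  0.4  -0.47  1.01  1.11 -1.91]
top 439
[-2.14781e+02 -5.20000e-02  9.44550e+01] -2.98 1.45 x 507.5 659.0
scene 240
[-2.16199e+02 -5.10000e-02  9.49410e+01] -2.94 2.04 x 507.6 661.2
```

```bash
cat >> ik.py <<'E'
def fk(q,P=None):
    P=PP if P is None else P
    r0,z0,L1,L2,c,W,T=P; a=q[1]-q[2]+c; b=q[1]-q[2]+q[3]
    r=r0+L1*np.sin(q[1])+L2*np.cos(a)+W*np.cos(b); z=z0+L1*np.cos(q[1])-L2*np.sin(a)-W*np.sin(b)
    M=(R.from_euler("ZYZ",[q[0],b,q[4]])*R.from_euler("x",q[5])).as_matrix()@R0
    return np.array([r*np.cos(q[0]),r*np.sin(q[0]),z])+T*M[:,2],M
D=[([1.27,.3135,-.0475,1.21,0,1.571],[177.8,573,250.3]),([-.343,.426,-.097,1.046,0,-.345],[599.1,-213.8,159.1]),([-.345,.37,.144,1.345,0,-1.846],[598,-214.6,300.1]),
 ([-.669,-.299,-.789,.483,.42,-.537],[475.9,-214.2,296.1])]
def fit():
    pr=np.array([0,279,480,450,-.19,100,312]);w=np.array([.02,.02,.01,.01,1,.02,.02])
    return least_squares(lambda P:np.r_[np.concatenate([fk(q,P)[0]-p for q,p in D]),(P-pr)*w],pr)
_s=fit();PP=_s.x
E
cat > chk.py <<'E'
from ik import *
print(PP.round(2),_s.fun.round(1))
q0=arm.observe()['joints']
for deg in(45,50,60):
  al=np.radians(deg)
  for sg in(1,):
    M=Rg(al,sg,-.05); out=[]
    for x in(545,450):
        best=min((ik(np.array([x,-215.3-.052*(x-598),95.]),M,np.r_[q0[:5],j6]) for j6 in(-.5,2.6,-2.6)),key=lambda t:t[1]); out.append((best[1].round(3),best[0].round(2).tolist()))
    print(deg,sg,"grip",out)
    for psi in(-.6,-.2,.2,.6,1,1.3):
        best=min((ik(np.array([602,136,268.]),Rf(al,sg,psi),[q,0,-.5,.5,0,j6]) for j6 in(-.5,2.6,-2.6) for q in(-.1,.6)),key=lambda t:t[1])
        print("   end",psi,best[1].round(3),best[0].round(2))
E
python3 chk.py
```

```text
Traceback (most recent call last):
  File "chk.py", line 2, in <module>
    print(PP.round(2),_s.fun.round(1))
                      ^^
NameError: name '_s' is not defined
```

```bash
sed -i 's/_s\.fun/fit().fun/' chk.py; python3 chk.py
```

```text
[ 2.0000e-02  2.8399e+02  5.2116e+02  4.4760e+02 -1.7000e-01  1.3252e+02
  3.1186e+02] [-0.   0.1 -0.2 -0.1 -0.1  0.1 -0.2 -0.2  0.1  0.   0.  -0.   0.   0.1
  0.4 -0.   0.   0.7 -0. ]
45 1 grip [(np.float64(0.027), [-0.56, 0.12, -1.03, -0.26, 0.36, -0.39]), (np.float64(0.111), [-0.73, 0.01, -1.03, 0.06, 0.48, -0.61])]
   end -0.6 0.0 [ 0.56  0.08 -0.54  0.57 -0.7  -2.13]
   end -0.2 0.0 [ 0.44 -0.1  -0.76  0.23 -0.43 -2.66]
   end 0.2 0.0 [ 0.23 -0.17 -0.84  0.11 -0.02 -3.12]
   end 0.6 0.0 [ 0.03 -0.11 -0.78  0.21  0.39  2.71]
   end 1 0.0 [-0.1   0.05 -0.57  0.53  0.68  2.19]
   end 1.3 0.0 [-0.14  0.23 -0.34  0.88  0.78  1.75]
50 1 grip [(np.float64(0.0), [-0.53, 0.11, -1.0, -0.18, 0.3, -0.38]), (np.float64(0.068), [-0.68, -0.01, -1.03, 0.07, 0.4, -0.55])]
   end -0.6 0.0 [ 0.59  0.08 -0.59  0.49 -0.79 -2.13]
   end -0.2 0.0 [ 0.46 -0.11 -0.84  0.09 -0.49 -2.68]
   end 0.2 0.0 [ 0.24 -0.19 -0.93 -0.04 -0.03 -3.12]
   end 0.6 0.0 [ 0.   -0.13 -0.86  0.06  0.45  2.73]
   end 1 0.0 [-0.14  0.05 -0.63  0.43  0.77  2.2 ]
   end 1.3 0.0 [-0.17  0.24 -0.36  0.85  0.87  1.72]
60 1 grip [(np.float64(0.0), [-0.48, 0.12, -0.84, 0.13, 0.21, -0.38]), (np.float64(0.0), [-0.6, -0.03, -1.0, 0.14, 0.26, -0.48])]
   end -0.6 0.0 [ 0.65  0.1  -0.7   0.28 -0.96 -2.16]
   end -0.2 0.0 [ 0.51 -0.1  -1.   -0.25 -0.6  -2.73]
   end 0.2 0.059 [ 0.24 -0.19 -1.03 -0.24 -0.04 -3.12]
   end 0.6 0.0 [-0.04 -0.12 -1.02 -0.28  0.55  2.78]
   end 1 0.0 [-0.2   0.07 -0.74  0.2   0.94  2.24]
   end 1.3 0.0 [-0.23  0.29 -0.41  0.8   1.05  1.65]
```

{"op": "servo_tool", "data": {"targets": [{"tx": 0, "ty": 0, "tz": 0, "wx": 0, "wy": 0.113, "wz": 0, "gripper": 1}, {"tx": 0, "ty": 0, "tz": 0, "wx": 0, "wy": 0.113, "wz": 0, "gripper": 1}, {"tx": 0, "ty": 0, "tz": 0, "wx": 0.024, "wy": 0, "wz": 0.045, "gripper": 1}, {"tx": 9.2, "ty": 1.3, "tz": 29.8, "wx": 0, "wy": 0, "wz": 0, "gripper": 1}, {"tx": 9.2, "ty": 1.3, "tz": 29.8, "wx": 0, "wy": 0, "wz": 0, "gripper": 1}, {"tx": 9.2, "ty": 1.3, "tz": 29.8, "wx": 0, "wy": 0, "wz": 0, "gripper": 1}, {"tx": 9.2, "ty": 1.3, "tz": 29.8, "wx": 0, "wy": 0, "wz": 0, "gripper": 1}, {"tx": 0, "ty": 0, "tz": 0, "wx": 0, "wy": 0, "wz": 0, "gripper": 1}, {"tx": 0, "ty": 0, "tz": 0, "wx": 0, "wy": 0, "wz": 0, "gripper": 1}]}}

```text
time_s: 10.75
tool_pos: [504.3, -210.9, 176.0]
orientation: [0.243, 0.023, 0.97, -0.005]
wrist_force: [-0.1, -1.0, 0.5]
grip_width: 1.002
```

```bash
cat > st.py <<'E'
from ik import *
import sys
o=arm.observe();M=rot(o['orientation']).as_matrix()
print(o['time_s'],o['joints'].round(3),o['tool_pos'].round(1),o['wrist_force'].round(1),o['grip_width'].round(3));print(M.round(3))
if len(sys.argv)>3: print("tool delta",(M.T@(np.array(list(map(float,sys.argv[1:4])))-o['tool_pos'])).round(1))
E
python3 st.py 542 -212.4 92; python3 -c "
from ik import *
M=rot(arm.observe()['orientation']).as_matrix();print((R.from_matrix(M).inv()*R.from_matrix(Rg(np.radians(62),1,-.0515))).as_rotvec().round(3))"
```

```text
[0.002 0.003 0.003]Traceback (most recent call last):
  File "st.py", line 4, in <module>
    print(o['time_s'],o['joints'].round(3),o['tool_pos'].round(1),o['wrist_force'].round(1),o['grip_width'].round(3));print(M.round(3))
                                                                                            ^^^^^^^^^^^^^^^^^^^^^
AttributeError: 'float' object has no attribute 'round'
```

{"op": "servo_tool", "data": {"targets": [{"tx": 6.2, "ty": 0.4, "tz": 15, "wx": 0, "wy": 0, "wz": 0, "gripper": 1}, {"tx": 0, "ty": 0, "tz": 25, "wx": 0, "wy": 0, "wz": 0, "gripper": 1}, {"tx": 0, "ty": 0, "tz": 25, "wx": 0, "wy": 0, "wz": 0, "gripper": 1}, {"tx": 0, "ty": 0, "tz": 17, "wx": 0, "wy": 0, "wz": 0, "gripper": 1}, {"tx": 0, "ty": 0, "tz": 10, "wx": 0, "wy": 0, "wz": 0, "gripper": 1}, {"tx": 0, "ty": 0, "tz": 0, "wx": 0, "wy": 0, "wz": 0, "gripper": 1}, {"tx": 0, "ty": 0, "tz": 0, "wx": 0, "wy": 0, "wz": 0, "gripper": 1}, {"tx": 0, "ty": 0, "tz": 0, "wx": 0, "wy": 0, "wz": 0, "gripper": 1}]}}

```text
time_s: 11.42
tool_pos: [541.8, -213.1, 93.9]
orientation: [0.245, 0.024, 0.969, -0.007]
wrist_force: [-0.3, -0.4, 0.0]
grip_width: 1.001
```

```bash
sed -i "s/,o\['grip_width'\].round(3)/,o['grip_width']/" st.py; python3 st.py 542 -212.4 92
python3 - <<'E'
from h import *
f=arm.grab_frame("scene"); cv2.imwrite("pics/s3.png",cv2.resize(f["pixels"][180:330,190:340],None,fx=4,fy=4,interpolation=cv2.INTER_CUBIC))
E
```

```text
11.4167 [-0.481  0.127 -0.82   0.167  0.2   -0.385] [ 541.8 -213.1   93.9] [-0.3 -0.4  0. ] 1.0005946397776
[[-0.878  0.05   0.475]
 [ 0.043  0.999 -0.024]
 [-0.476 -0.001 -0.879]]
tool delta [0.8 0.8 1.8]
```

View pics/s3.png

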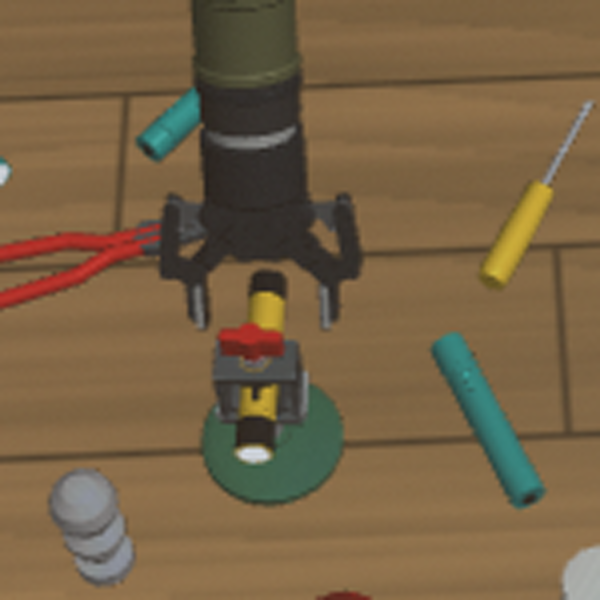

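The view shows the fingers straddling the tail, with tips at (200,320) and (325,320) and the tail at (268,285), centred. I'll close the gripper.

{"op": "servo_tool", "data": {"targets": [{"tx": 0, "ty": 0, "tz": 2, "wx": 0, "wy": 0, "wz": 0, "gripper": 0.5}, {"tx": 0, "ty": 0, "tz": 0, "wx": 0, "wy": 0, "wz": 0, "gripper": 0.4}, {"tx": 0, "ty": 0, "tz": 0, "wx": 0, "wy": 0, "wz": 0, "gripper": 0}, {"tx": 0, "ty": 0, "tz": 0, "wx": 0, "wy": 0, "wz": 0, "gripper": 0}, {"tx": 0, "ty": 0, "tz": 0, "wx": 0, "wy": 0, "wz": 0, "gripper": 0}, {"tx": 0, "ty": 0, "tz": 0, "wx": 0, "wy": 0, "wz": 0, "gripper": 0}, {"tx": 0, "ty": 0, "tz": 0, "wx": 0, "wy": 0, "wz": 0, "gripper": 0}, {"tx": 0, "ty": 0, "tz": 0, "wx": 0, "wy": 0, "wz": 0, "gripper": 0}]}}

```text
time_s: 12.13
tool_pos: [541.5, -212.6, 90.3]
orientation: [0.244, 0.024, 0.969, -0.006]
wrist_force: [-1.2, 0.5, 1.7]
grip_width: 0.31
```

```bash
python3 st.py
```

```text
12.1333 [-0.48   0.133 -0.822  0.16   0.199 -0.384] [ 541.5 -212.6   90.3] [-1.2  0.5  1.7] 0.31004099961923415
[[-0.879  0.05   0.474]
 [ 0.044  0.999 -0.024]
 [-0.474  0.    -0.88 ]]
```

{"op": "servo_tool", "data": {"targets": [{"tx": 8.8, "ty": 0, "tz": -4.75, "wx": 0, "wy": 0, "wz": 0, "gripper": 0}, {"tx": 8.8, "ty": 0, "tz": -4.75, "wx": 0, "wy": 0, "wz": 0, "gripper": 0}, {"tx": 0, "ty": 0, "tz": 0, "wx": 0, "wy": 0, "wz": 0, "gripper": 0}]}}

```text
time_s: 12.38
tool_pos: [519.3, -211.3, 89.7]
orientation: [0.244, 0.025, 0.97, -0.006]
wrist_force: [-2.1, 0.5, 3.5]
grip_width: 0.312
```

{"op": "servo_tool", "data": {"targets": [{"tx": 8.8, "ty": 0, "tz": -4.75, "wx": 0, "wy": 0, "wz": 0, "gripper": 0}, {"tx": 8.8, "ty": 0, "tz": -4.75, "wx": 0, "wy": 0, "wz": 0, "gripper": 0}, {"tx": 8.8, "ty": 0, "tz": -4.75, "wx": 0, "wy": 0, "wz": 0, "gripper": 0}, {"tx": 8.8, "ty": 0, "tz": -4.75, "wx": 0, "wy": 0, "wz": 0, "gripper": 0}, {"tx": 8.8, "ty": 0, "tz": -4.75, "wx": 0, "wy": 0, "wz": 0, "gripper": 0}, {"tx": 8.8, "ty": 0, "tz": -4.75, "wx": 0, "wy": 0, "wz": 0, "gripper": 0}, {"tx": 8.8, "ty": 0, "tz": -4.75, "wx": 0, "wy": 0, "wz": 0, "gripper": 0}, {"tx": 7, "ty": 0, "tz": -3.8, "wx": 0, "wy": 0, "wz": 0, "gripper": 0}, {"tx": 0, "ty": 0, "tz": 0, "wx": 0, "wy": 0, "wz": 0, "gripper": 0}, {"tx": 0, "ty": 0, "tz": 0, "wx": 0, "wy": 0, "wz": 0, "gripper": 0}]}}

```text
time_s: 13.22
tool_pos: [443.1, -207.6, 90.2]
orientation: [0.244, 0.024, 0.969, -0.006]
wrist_force: [-0.2, 0.5, -0.9]
grip_width: 0.307
```

```bash
python3 st.py
python3 - <<'E'
from h import *
from scipy.optimize import least_squares
f=arm.grab_frame("scene"); w=cloud(f);X,Y,Z=w[...,0],w[...,1],w[...,2]
cv2.imwrite("pics/s4.png",cv2.resize(f["pixels"][180:330,190:340],None,fx=4,fy=4,interpolation=cv2.INTER_CUBIC))
m=(X>450)&(X<576)&(abs(Y+211)<20)&(Z>70)&(Z<114)
p=w[m];print(len(p),p.min(0).round(),p.max(0).round())
def r(t):
    dx=p[:,0]-520; return np.hypot((p[:,1]-t[0]-t[1]*dx),p[:,2]-t[2]-t[3]*dx)-14
s=least_squares(r,[-211,-.05,95,0],loss="soft_l1");print(s.x.round(3))
E
```

```text
13.2167 [-0.596 -0.023 -0.988  0.174  0.249 -0.49 ] [ 443.1 -207.6   90.2] [-0.2  0.5 -0.9] 0.3071965678194847
[[-0.879  0.05   0.473]
 [ 0.045  0.999 -0.024]
 [-0.474  0.    -0.881]]
286 [ 451. -231.   81.] [ 559. -191.  113.]
[-2.12508e+02 -4.30000e-02  9.44330e+01  8.00000e-03]
```

View pics/s4.png

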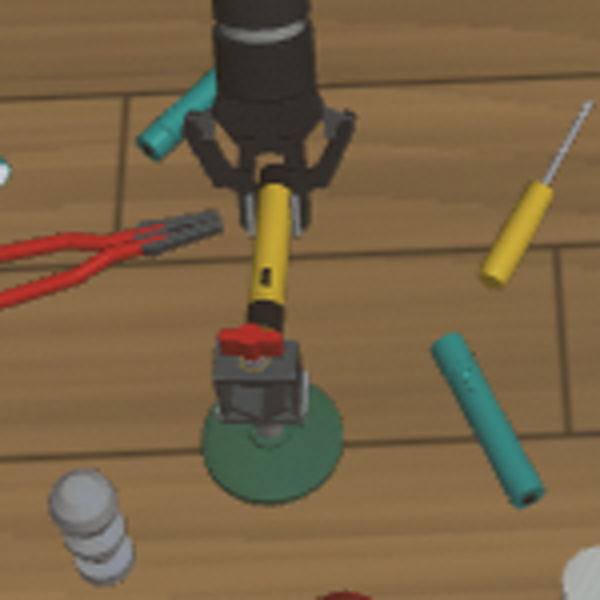

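```bash
cat > plan.py <<'E'
from ik import *
o=arm.observe(); q0=o['joints']; M0=rot(o['orientation']).as_matrix(); p0=o['tool_pos']
u=np.array([.999,-.047,.004]); u/=np.linalg.norm(u)
ut=M0.T@u; lens=np.array([559.8,-214.3,94.7]); d=M0.T@(lens-p0)
np.savez("t.npz",ut=ut,d=d); print("ut",ut.round(3),"d",d.round(1),"fk err",(fk(q0)[0]-p0).round(1))
def endM(psi):
    A=R.align_vectors([[0,0,-1],[np.cos(psi),np.sin(psi),0]],[ut,[0,0,1]],weights=[1e6,1])[0]; return A.as_matrix()
ql,e=ik(np.array([443,-207,310.]),M0,q0);print("lift",ql.round(2),e)
def pose(q): p,M=fk(q); return p,M
def path(qa,qb):
    n=2
    while 1:
        Q=np.linspace(qa,qb,n+1); F=[fk(q) for q in Q]
        t=[F[i][1].T@(F[i+1][0]-F[i][0]) for i in range(n)]
        w=[R.from_matrix(F[i][1].T@F[i+1][1]).as_rotvec() for i in range(n)]
        if max(np.linalg.norm(t,axis=1))<38 and max(np.linalg.norm(w,axis=1))<.115 and np.abs(Q[1]-Q[0]).max()<.12: return Q,np.array(t),np.array(w),F
        n+=1
if __name__=="__main__":
  for psi in(-.8,-.5,-.2,.6,.8,1,1.2,1.4,1.7):
    M=endM(psi)
    out=[]
    for h in(190,150):
        p=np.array([602,136,h])-M@d
        out.append(min((ik(p,M,[q,0,-.5,.5,0,j]) for j in(-.5,2.6,-2.6) for q in(-.1,.6)),key=lambda t:t[1]))
    if max(out[0][1],out[1][1])>.01: print(psi,"no");continue
    Q,t,w,F=path(ql,out[0][0]); L=np.array([a+b@d for a,b in F]); T=np.array([a-b@ut*33 for a,b in F])
    near=np.hypot(L[:,0]-602,L[:,1]-136)<140
    print(psi,len(t),out[0][0].round(2),out[1][0].round(2),"lens minz",L[:,2].min().round(),"near",L[near,2].min().round(),"tcp minz",min(a[2] for a,_ in F))
E
python3 plan.py
```

```text
ut [-0.882  0.003  0.471] d [-104.2   -0.7   51.4] fk err [-0.3  0.2 -0.1]
lift [-0.59 -0.27 -0.62  0.79  0.25 -0.49] 8.325062861302968e-12
-0.8 24 [ 0.68  0.21 -0.45  0.74 -1.07 -1.77] [ 0.68  0.25 -0.5   0.64 -1.07 -1.77] lens minz 170.0 near 170.0 tcp minz 258.4689184700921
-0.5 27 [ 0.63 -0.01 -0.77  0.14 -0.92 -2.35] [ 0.63  0.05 -0.82  0.03 -0.92 -2.35] lens minz 179.0 near 179.0 tcp minz 268.40663448669943
-0.2 30 [ 0.51 -0.15 -0.97 -0.2  -0.61 -2.75] [ 0.51 -0.08 -1.03 -0.33 -0.61 -2.75] lens minz 183.0 near 183.0 tcp minz 275.5691402040645
0.6 no
0.8 26 [-0.14 -0.08 -0.88 -0.05  0.79  2.57] [-0.14 -0.02 -0.93 -0.18  0.79  2.57] lens minz 189.0 near 189.0 tcp minz 296.593471699717
1 23 [-0.2   0.03 -0.71  0.23  0.97  2.26] [-0.2   0.08 -0.77  0.13  0.97  2.26] lens minz 189.0 near 189.0 tcp minz 297.9922233466781
1.2 23 [-0.23  0.18 -0.5   0.64  1.06  1.87] [-0.23  0.22 -0.55  0.55  1.06  1.87] lens minz 189.0 near 189.0 tcp minz 296.74321724120875
1.4 22 [-0.23  0.35 -0.25  1.08  1.08  1.44] [-0.23  0.39 -0.3   1.    1.08  1.44] lens minz 189.0 near 189.0 tcp minz 295.3225967009565
1.7 20 [-0.21  0.61  0.11  1.62  0.98  0.94] [-0.21  0.64  0.06  1.55  0.98  0.94] lens minz 190.0 near 190.0 tcp minz 296.84268898981463
```

{"op": "servo_tool", "data": {"targets": [{"tx": -9, "ty": 0, "tz": -16.7, "wx": 0, "wy": 0, "wz": 0, "gripper": 0}, {"tx": -15, "ty": 0, "tz": -27.8, "wx": 0, "wy": 0, "wz": 0, "gripper": 0}, {"tx": -15, "ty": 0, "tz": -27.8, "wx": 0, "wy": 0, "wz": 0, "gripper": 0}, {"tx": -15, "ty": 0, "tz": -27.8, "wx": 0, "wy": 0, "wz": 0, "gripper": 0}, {"tx": -15, "ty": 0, "tz": -27.8, "wx": 0, "wy": 0, "wz": 0, "gripper": 0}, {"tx": -15, "ty": 0, "tz": -27.8, "wx": 0, "wy": 0, "wz": 0, "gripper": 0}, {"tx": -15, "ty": 0, "tz": -27.8, "wx": 0, "wy": 0, "wz": 0, "gripper": 0}, {"tx": -6, "ty": 0, "tz": -11, "wx": 0, "wy": 0, "wz": 0, "gripper": 0}, {"tx": 0, "ty": 0, "tz": 0, "wx": 0, "wy": 0, "wz": 0, "gripper": 0}, {"tx": 0, "ty": 0, "tz": 0, "wx": 0, "wy": 0, "wz": 0, "gripper": 0}]}}

```text
time_s: 14.1
tool_pos: [444.5, -207.9, 311.7]
orientation: [0.245, 0.024, 0.969, -0.006]
wrist_force: [0.4, 0.0, -2.5]
grip_width: 0.311
```

```bash
python3 st.py; cat > rows.py <<'E'
import ik
from ik import *
t=np.load("t.npz"); ut,d=t["ut"],t["d"]
import numpy as np
psi=1.2
M=R.align_vectors([[0,0,-1],[np.cos(psi),np.sin(psi),0]],[ut,[0,0,1]],weights=[1e6,1])[0].as_matrix()
p=np.array([602,136,190])-M@d
o=arm.observe(); q0=o['joints']; qe,e=ik.ik(p,M,[-.23,.18,-.5,.64,1.06,1.87]); print("end",p.round(1),qe.round(2),e)
n=24
s=np.linspace(0,1,n+1); Q=q0+(qe-q0)*s[:,None]; F=[fk(q) for q in Q]
# closed loop on rounding
cp,cM=F[0]
for i in range(n):
    tt=np.round(cM.T@(F[i+1][0]-cp),1); w=np.round(R.from_matrix(cM.T@F[i+1][1]).as_rotvec(),3)
    print(i,tt.tolist(),w.tolist()); cp=cp+cM@tt; cM=cM@R.from_rotvec(w).as_matrix()
print(cp.round(1),p.round(1))
E
python3 rows.py
```

```text
14.1 [-0.594 -0.268 -0.617  0.789  0.248 -0.49 ] [ 444.5 -207.9  311.7] [ 0.4  0.  -2.5] 0.3111142475647425
[[-0.879  0.049  0.474]
 [ 0.043  0.999 -0.024]
 [-0.475 -0.001 -0.88 ]]Traceback (most recent call last):
  File "rows.py", line 8, in <module>
    o=arm.observe(); q0=o['joints']; qe,e=ik.ik(p,M,[-.23,.18,-.5,.64,1.06,1.87]); print("end",p.round(1),qe.round(2),e)
                                          ^^^^^
AttributeError: 'function' object has no attribute 'ik'
```

```bash
sed -i 's/ik\.ik(/ik(/;1d' rows.py; python3 rows.py
```

```text
end [604.3 139.1 306.2] [-0.23  0.18 -0.5   0.64  1.06  1.87] 1.9895196601282805e-13
0 [-9.1, 13.6, 7.5] [-0.041, -0.008, 0.087]
1 [-7.5, 14.3, 7.7] [-0.041, -0.003, 0.087]
2 [-5.9, 14.9, 7.9] [-0.042, 0.002, 0.087]
3 [-4.1, 15.1, 8.1] [-0.041, 0.005, 0.088]
4 [-2.5, 15.2, 8.4] [-0.041, 0.011, 0.089]
5 [-0.8, 15.1, 8.6] [-0.039, 0.014, 0.088]
6 [0.9, 14.9, 8.8] [-0.037, 0.019, 0.089]
7 [2.3, 14.4, 9.0] [-0.035, 0.022, 0.089]
8 [3.9, 13.7, 9.3] [-0.033, 0.026, 0.09]
9 [5.2, 13.0, 9.4] [-0.029, 0.029, 0.09]
10 [6.4, 12.0, 9.5] [-0.027, 0.033, 0.091]
11 [7.5, 11.0, 9.8] [-0.022, 0.035, 0.091]
12 [8.5, 9.9, 9.9] [-0.019, 0.037, 0.092]
13 [9.2, 8.6, 10.0] [-0.016, 0.038, 0.092]
14 [9.8, 7.4, 10.2] [-0.01, 0.041, 0.092]
15 [10.3, 6.0, 10.3] [-0.007, 0.041, 0.093]
16 [10.6, 4.7, 10.5] [-0.003, 0.041, 0.094]
17 [10.6, 3.4, 10.5] [0.002, 0.042, 0.094]
18 [10.6, 2.2, 10.6] [0.007, 0.041, 0.094]
19 [10.4, 0.8, 10.7] [0.01, 0.04, 0.095]
20 [10.0, -0.2, 10.7] [0.014, 0.039, 0.096]
21 [9.5, -1.4, 10.8] [0.018, 0.037, 0.096]
22 [8.9, -2.4, 10.9] [0.022, 0.035, 0.097]
23 [8.2, -3.2, 10.8] [0.025, 0.033, 0.097]
[604.3 139.1 306.2] [604.3 139.1 306.2]
```

{"op": "servo_tool", "data": {"targets": [{"tx": -9.1, "ty": 13.6, "tz": 7.5, "wx": -0.041, "wy": -0.008, "wz": 0.087, "gripper": 0}, {"tx": -7.5, "ty": 14.3, "tz": 7.7, "wx": -0.041, "wy": -0.003, "wz": 0.087, "gripper": 0}, {"tx": -5.9, "ty": 14.9, "tz": 7.9, "wx": -0.042, "wy": 0.002, "wz": 0.087, "gripper": 0}, {"tx": -4.1, "ty": 15.1, "tz": 8.1, "wx": -0.041, "wy": 0.005, "wz": 0.088, "gripper": 0}, {"tx": -2.5, "ty": 15.2, "tz": 8.4, "wx": -0.041, "wy": 0.011, "wz": 0.089, "gripper": 0}, {"tx": -0.8, "ty": 15.1, "tz": 8.6, "wx": -0.039, "wy": 0.014, "wz": 0.088, "gripper": 0}, {"tx": 0.9, "ty": 14.9, "tz": 8.8, "wx": -0.037, "wy": 0.019, "wz": 0.089, "gripper": 0}, {"tx": 2.3, "ty": 14.4, "tz": 9.0, "wx": -0.035, "wy": 0.022, "wz": 0.089, "gripper": 0}]}}

```text
time_s: 14.77
tool_pos: [527.5, -94.8, 295.9]
orientation: [0.198, 0.314, 0.898, 0.237]
wrist_force: [0.0, -0.3, -1.5]
grip_width: 0.309
```

{"op": "servo_tool", "data": {"targets": [{"tx": 3.9, "ty": 13.7, "tz": 9.3, "wx": -0.033, "wy": 0.026, "wz": 0.09, "gripper": 0}, {"tx": 5.2, "ty": 13.0, "tz": 9.4, "wx": -0.029, "wy": 0.029, "wz": 0.09, "gripper": 0}, {"tx": 6.4, "ty": 12.0, "tz": 9.5, "wx": -0.027, "wy": 0.033, "wz": 0.091, "gripper": 0}, {"tx": 7.5, "ty": 11.0, "tz": 9.8, "wx": -0.022, "wy": 0.035, "wz": 0.091, "gripper": 0}, {"tx": 8.5, "ty": 9.9, "tz": 9.9, "wx": -0.019, "wy": 0.037, "wz": 0.092, "gripper": 0}, {"tx": 9.2, "ty": 8.6, "tz": 10.0, "wx": -0.016, "wy": 0.038, "wz": 0.092, "gripper": 0}, {"tx": 9.8, "ty": 7.4, "tz": 10.2, "wx": -0.01, "wy": 0.041, "wz": 0.092, "gripper": 0}, {"tx": 10.3, "ty": 6.0, "tz": 10.3, "wx": -0.007, "wy": 0.041, "wz": 0.093, "gripper": 0}]}}

```text
time_s: 15.43
tool_pos: [579.8, 24.9, 294.9]
orientation: [-0.004, 0.555, 0.725, 0.407]
wrist_force: [-0.3, -0.2, -2.0]
grip_width: 0.311
```

{"op": "servo_tool", "data": {"targets": [{"tx": 10.6, "ty": 4.7, "tz": 10.5, "wx": -0.003, "wy": 0.041, "wz": 0.094, "gripper": 0}, {"tx": 10.6, "ty": 3.4, "tz": 10.5, "wx": 0.002, "wy": 0.042, "wz": 0.094, "gripper": 0}, {"tx": 10.6, "ty": 2.2, "tz": 10.6, "wx": 0.007, "wy": 0.041, "wz": 0.094, "gripper": 0}, {"tx": 10.4, "ty": 0.8, "tz": 10.7, "wx": 0.01, "wy": 0.04, "wz": 0.095, "gripper": 0}, {"tx": 10.0, "ty": -0.2, "tz": 10.7, "wx": 0.014, "wy": 0.039, "wz": 0.096, "gripper": 0}, {"tx": 9.5, "ty": -1.4, "tz": 10.8, "wx": 0.018, "wy": 0.037, "wz": 0.096, "gripper": 0}, {"tx": 8.9, "ty": -2.4, "tz": 10.9, "wx": 0.022, "wy": 0.035, "wz": 0.097, "gripper": 0}, {"tx": 8.2, "ty": -3.2, "tz": 10.8, "wx": 0.025, "wy": 0.033, "wz": 0.097, "gripper": 0}, {"tx": 0, "ty": 0, "tz": 0, "wx": 0, "wy": 0, "wz": 0, "gripper": 0}, {"tx": 0, "ty": 0, "tz": 0, "wx": 0, "wy": 0, "wz": 0, "gripper": 0}]}}

```text
time_s: 16.27
tool_pos: [602.7, 139.7, 302.9]
orientation: [-0.292, 0.709, 0.483, 0.423]
wrist_force: [0.2, -0.1, -2.2]
grip_width: 0.315
```

```bash
python3 st.py 604.3 139.1 266.2; cat > look.py <<'E'
from h import *
import sys
o=arm.observe();M=rot(o['orientation']).as_matrix();t=np.load("t.npz");print("pred lens",(o['tool_pos']+M@t['d']).round(1),"u",(M@t['ut']).round(3))
for n in("top","scene"):
    f=arm.grab_frame(n); w=cloud(f);X,Y,Z=w[...,0],w[...,1],w[...,2]
    cv2.imwrite(f"pics/{sys.argv[1]}_{n}.png",f["pixels"])
    hsv=cv2.cvtColor(f["pixels"],cv2.COLOR_BGR2HSV)
    m=(np.hypot(X-602,Y-136)<60)&(Z>100)&(hsv[...,0]>18)&(hsv[...,0]<40)&(hsv[...,1]>110)
    p=w[m];print(n,len(p))
    for a in range(140,360,20):
        s=p[(p[:,2]>=a)&(p[:,2]<a+20)]
        if len(s)>4: print(a,s.mean(0).round(1),np.ptp(s,axis=0).round())
    k=(np.hypot(X-602,Y-136)<62)&(Z>84)&(Z<98);print("cyl",k.sum(),cv2.minEnclosingCircle(w[k][:,:2].astype(np.float32)))
E
python3 look.py e1; python3 -c "
import cv2,numpy as np
a=cv2.imread('pics/e1_scene.png')[170:330,280:440];b=cv2.imread('pics/e1_top.png')[130:290,180:340]
cv2.imwrite('pics/e1.png',cv2.resize(np.hstack([a,b]),None,fx=2.5,fy=2.5,interpolation=cv2.INTER_CUBIC))"
```

```text
16.2667 [-0.228  0.179 -0.501  0.635  1.061  1.87 ] [602.7 139.7 302.9] [ 0.2 -0.1 -2.2] 0.3151975742805637
[[ 0.177  0.932  0.318]
 [ 0.438 -0.364  0.822]
 [ 0.881 -0.007 -0.472]]
tool delta [-32.4   2.   17.4]
pred lens [599.9 136.6 186.8] u [-0.004 -0.    -1.   ]
top 147
200 [587.4 134.6 211.2] [ 3. 10. 11.]
280 [598.  123.8 291.2] [12.  4. 16.]
300 [592.6 127.1 310.7] [42. 24. 18.]
320 [599.  135.6 335.2] [31. 30. 17.]
cyl 248 ((594.9945068359375, 136.9595947265625), 44.514739990234375)
scene 184
200 [610.8 132.  214.7] [15. 24. 13.]
220 [610.7 131.5 230.6] [19. 25. 19.]
240 [612.  132.9 250.6] [13. 26. 20.]
260 [611.4 129.8 267.1] [16. 24. 16.]
300 [612.1 138.  313.3] [14. 25. 18.]
320 [602.8 133.6 336.6] [26. 21. 18.]
cyl 423 ((608.8499145507812, 135.51158142089844), 52.745819091796875)
```

View pics/e1.png

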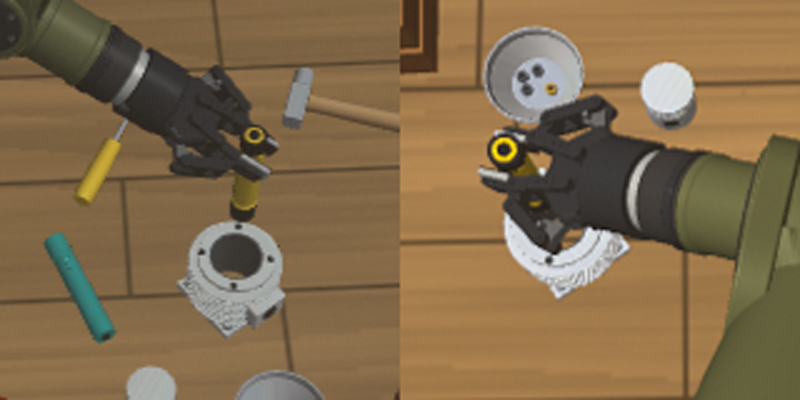

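The view shows the torch lens down in both pictures, with the lens end at (243,213) above the bore at (236,258) and vertical to within about 1°. I'll lower it about 37 mm.

{"op": "servo_tool", "data": {"targets": [{"tx": -8.1, "ty": 0.6, "tz": 4.4, "wx": 0, "wy": 0, "wz": 0, "gripper": 0}, {"tx": -8.1, "ty": 0.6, "tz": 4.4, "wx": 0, "wy": 0, "wz": 0, "gripper": 0}, {"tx": -8.1, "ty": 0.6, "tz": 4.4, "wx": 0, "wy": 0, "wz": 0, "gripper": 0}, {"tx": -5.5, "ty": 0.5, "tz": 2.9, "wx": 0, "wy": 0, "wz": 0, "gripper": 0}, {"tx": -2.5, "ty": 0, "tz": 1.4, "wx": 0, "wy": 0, "wz": 0, "gripper": 0}, {"tx": 0, "ty": 0, "tz": 0, "wx": 0, "wy": 0, "wz": 0, "gripper": 0}, {"tx": 0, "ty": 0, "tz": 0, "wx": 0, "wy": 0, "wz": 0, "gripper": 0}, {"tx": 0, "ty": 0, "tz": 0, "wx": 0, "wy": 0, "wz": 0, "gripper": 0}, {"tx": 0, "ty": 0, "tz": 0, "wx": 0, "wy": 0, "wz": 0, "gripper": 0}]}}

```text
time_s: 17.12
tool_pos: [606.0, 138.8, 269.7]
orientation: [-0.291, 0.709, 0.483, 0.424]
wrist_force: [0.2, -0.1, -2.7]
grip_width: 0.311
```

```bash
python3 st.py; python3 look.py e2; python3 -c "
from h import *
f=arm.grab_frame('scene');w=cloud(f);X,Y,Z=w[...,0],w[...,1],w[...,2]
m=(np.hypot(X-602,Y-136)<32)&(Z>120)&(Z<215)
p=w[m]
for a in range(120,215,15):
    s=p[(p[:,2]>=a)&(p[:,2]<a+15)]
    if len(s)>3: print(a,len(s),s.mean(0).round(1),s.min(0).round(),s.max(0).round())
cv2.imwrite('pics/e3.png',cv2.resize(f['pixels'][190:310,290:430],None,fx=4,fy=4,interpolation=cv2.INTER_CUBIC))
o=arm.observe();print(o['joint_vel'].round(4))"
```

```text
17.1167 [-0.229  0.218 -0.539  0.552  1.062  1.871] [606.  138.8 269.7] [ 0.2 -0.1 -2.7] 0.31092745021594576
[[ 0.174  0.931  0.32 ]
 [ 0.437 -0.365  0.822]
 [ 0.883 -0.003 -0.47 ]]
pred lens [603.7 135.8 153.6] u [ 0.     0.001 -1.   ]
top 125
160 [591.  133.1 175.2] [2. 7. 4.]
240 [600.2 122.8 254.5] [ 6.  3. 14.]
260 [596.5 124.9 271.7] [40. 21. 19.]
280 [590.9 125.9 285.5] [37. 24. 19.]
300 [602.9 134.3 303.6] [32. 39.  9.]
cyl 245 ((599.7473754882812, 138.1765594482422), 46.69568634033203)
scene 174
160 [613.5 130.5 178.4] [ 8. 19.  4.]
180 [614.2 131.7 190.5] [18. 26. 18.]
200 [614.6 132.  209.6] [20. 27. 17.]
220 [615.3 130.4 228.9] [16. 25. 19.]
260 [614.8 138.7 269.7] [30. 26. 14.]
280 [609.8 136.6 287.1] [29. 24. 20.]
300 [605.4 133.3 303.6] [20. 21.  9.]
cyl 363 ((606.386474609375, 133.19403076171875), 52.742488861083984)
150 23 [615.1 131.9 159.7] [608. 120. 151.] [621. 146. 165.]
165 25 [615.1 131.8 173.3] [603. 120. 165.] [621. 146. 180.]
180 30 [614.5 131.7 187.3] [605. 121. 180.] [620. 147. 195.]
195 31 [614.1 130.7 202.8] [601. 120. 195.] [619. 145. 210.]
210 6 [615.3 133.4 212.9] [610. 124. 211.] [620. 147. 214.]
[ 0.0001 -0.001  -0.0005 -0.0016  0.0028  0.0004]
```

View pics/e3.png

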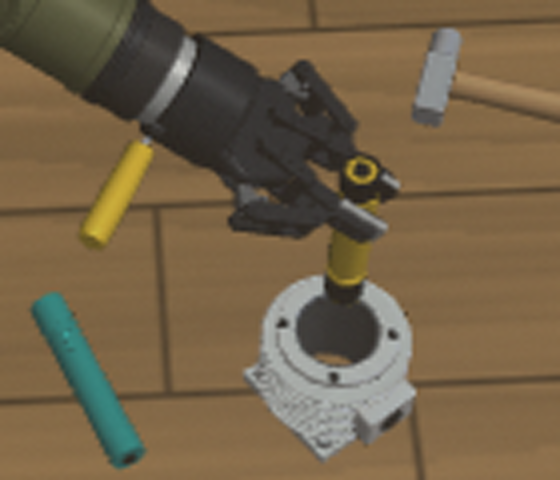

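The view shows the torch upright over the bore, with its lens end at (342,290) and the bore at (337,325). Measured in the same frame, the lens is within about 4 mm of the bore axis and 61–64 mm above the mouth, and the arm is at rest.

```bash
python3 -c "
from station import arm
print(arm.job_done(),arm.observe()['grip_width'])"
```

```text
the job is handed in; nothing more can be done
the job is handed in; nothing more can be done
```

I loosened the knob, drew the torch out of its clamp tail first and handed the job in. The arm was holding the torch lens down over the bore; no verdict was reported.

- **Knob:** I turned the gripper 1.5 rad anticlockwise on the wing. Afterwards the wing lay at about 84°, against the stand's axis at about -3°, so it was well past loose. The torch had not visibly moved by then.
- **Drawing out:** I gripped the tail and drew the torch back 98 mm. The lens ended about 39 mm behind the saddle's centre, and the torch was still level.
- **Final pose:** The torch is within about 1° of vertical, from the arm's pose and the grip measured earlier. The lens is 61–64 mm above the bore's mouth and within about 4 mm of its axis. The grip is firm (opening 0.31) and the arm is at rest.
- **Time:** The robot's clock stood at about 17 s of the 53 s allowed.

**Checks that disagreed:** The two cameras place the cylinder about 4 mm apart in x, so I used the mean. The scene camera puts the torch about 3 mm off the position predicted from the arm, in both x and y. Both are well inside the 20 mm tolerance.

**Not checked:** I did not measure the bystanders again before handing in. None looked moved in the last pictures, and the measured wrist forces stayed within about 7 N per axis.

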